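Lock the ingot mould with the slotted clamp screw

TASK

Get the ingot mould ready for pouring: take the flat screwdriver out of the tool rack, find the slot of the mould's clamp screw with its blade, pressing only lightly (rotate it until it drops in), then turn the screw clockwise until it is fully home against its stop. Afterwards hang the screwdriver back in the rack hole it came from and let go. Do not pull out or upset the other three tools in the rack, and do not push the crucible or the cup about.

Things in the scene. Friction and masses are not known exactly. Their poses are not given: they have to be found in the camera images.
- driver: The flat screwdriver, 154 mm long, hanging upright in any one of the rack's four holes; alone with a square handle: wood, 28 x 28 mm, from 6 to 74 mm above the origin. Origin: on its axis under the round steel shoulder (38 mm across, 6 mm thick) that rests on the rack's plate. z up the handle; x and y square to the flats, along the rack's while hanging. 0.11 to 0.22 kg.
- driver_grip (a point): Middle of the screwdriver's square handle on its axis, 45 mm above the origin: the height to grip. In the rack, grip with one finger before and one behind the row of tools (closing along the driver's x): neighbours 48 mm away, axis to axis, leave no other gap.
- driver_tip (a point): Centre of the end of the screwdriver's blade, on the axis 80 mm below the driver's origin; same axes as the driver. The blade is 20 mm wide along y, 3.5 mm thick along x and 22 mm long; above it a round 11 mm shank.
- rack: Fixed dark wooden tool rack. Origin on the table under its middle; its row of four holes runs along its y, x across the row. A plate 70 x 200 mm, 14 mm thick, its top 100 mm above the table, on two end boards; four 27 mm square holes at y = -72, -24, 24 and 72 mm, open in front, behind and below. A tool hanging in it has its origin on the plate's top.
- file: Another tool in the rack: flat file with a round wooden handle 26 mm thick, reaching 70 mm above the plate. Origin at its shoulder on the plate's top. To be left hanging.
- burnisher: Another tool in the rack: burnisher with a thin round wooden handle (20 mm thick, 58 mm above the plate). Origin at its shoulder. To be left hanging.
- punch: Another tool in the rack: punch with a short thick round wooden handle (30 mm thick, 50 mm above the plate). Origin at its shoulder. To be left hanging.
- mould: Fixed iron ingot mould on a base plate 170 x 150 mm; two dark blocks held under a yoke, a flat bar 66 x 124 mm (long along the mould's y) whose top is 94 mm above the table. The clamp screw stands in the middle of that bar. Origin on the table under the screw's axis, z up.
- slot (a point): Centre of the slot in the clamp screw's round head, on its upright axis, level with the slotted face 106 mm above the table; x along the slot (towards the head's lug), z up; turns with the screw. Slot 32 mm long, 6 mm wide, 8 mm deep (dark floor), edges bevelled to 9 mm wide at the face. A rim, 44 mm across outside and 32 mm inside, rises 4 mm above the face.
- clamp_screw (a joint): Screw angle, rad, growing clockwise seen from above; starts at 0.1 to 0.5; 1.45 is fully home: it stops there, the head's lug beside a stop pin. Stays where left; takes 0.1 N m. At value q the slot's x lies 2.32 - q rad anticlockwise from the mould's x. The blade has about 0.15 rad of play either way in the slot, so the driver must turn that much further.
- crucible: Dark grey empty crucible, 55 mm tall, 56 mm across the rim, standing between mould and rack. Origin under its centre. To be left alone.
- cup: Small terracotta cup, 35 mm tall, 44 mm across the rim, standing nearer the robot. Origin under its centre. To be left alone.

How it is judged (in metres and radians):
On the way, in this order (a step that is already met when the one before it is completed fails the run):
1. The screwdriver's blade is down in the slot before the screw is turned home (z of driver_tip in the frame of slot below -0.004 m and horizontal distance between driver_tip and slot below 0.01 m and angle between driver's own z axis and vertical below 0.25 rad and value of joint clamp_screw below 0.8 rad), for 0.1 s.
2. The screw is turned home with the blade in the slot (z of driver_tip in the frame of slot below -0.004 m and horizontal distance between driver_tip and slot below 0.01 m and angle between driver's own z axis and vertical below 0.25 rad and value of joint clamp_screw above 1.33 rad), for 0.1 s.
At the end, for the whole second after the job is handed in: The clamp screw is within 0.12 rad of its home stop, and the screwdriver hangs at rest in the rack hole it came from, its shoulder within 10 mm of where it started and upright within 0.12 rad (value of joint clamp_screw above 1.33 rad and distance of driver from where it was at the start of the episode below 0.01 m and angle between driver's own z axis and vertical below 0.12 rad and linear speed of driver below 0.02 m/s and velocity of joint clamp_screw below 0.05 rad/s); the robot touches nothing.
It fails at once if the screwdriver is pressed or wrenched hard against the mould or its screw (contact force between driver and mould above 80 N).
It fails at once if the file is pulled up or upset in the rack (distance of file from where it was at the start of the episode above 0.02 m or angle between file's own z axis and vertical above 0.35 rad).
It fails at once if the burnisher is pulled up or upset in the rack (distance of burnisher from where it was at the start of the episode above 0.02 m or angle between burnisher's own z axis and vertical above 0.35 rad).
It fails at once if the punch is pulled up or upset in the rack (distance of punch from where it was at the start of the episode above 0.02 m or angle between punch's own z axis and vertical above 0.35 rad).
It fails at once if the crucible or the cup is pushed about or upset (distance of any of crucible, cup from where it was at the start of the episode above 0.03 m or angle between any of crucible, cup's own z axis and vertical above 0.35 rad).
It also fails if it takes over 64 s, if anything falls off the work surface, if the arm or the gripper's body presses on something with over 40 N, if the wrist force passes 120 N, or if a joint passes its speed limit or range.

ROBOT

A 7-joint arm with a two-finger parallel gripper is mounted at the origin on the work surface. World frame = base frame: x ahead of the robot, y to its left, z up, the work surface at z = 0. Lengths are in m, angles in degrees, forces in N, time in s.
With the tool pointing down it reaches from about 0.35 to 0.9 m from the base axis. Payload 19.9 kg.
Tool frame: the origin (TCP) lies between the finger pads; the fingertips stand 11 mm ahead of it and the grasp point (between the pads) lies 8 mm behind it (env.tips_ahead is the distance from the TCP to the fingertips, in m); z points along the fingers, y is the line along which they close (so a half turn about z gives the same grasp; the last joint's range is limited). The gripper opens to 85 mm and grips with 20 to 120 N. Pads are 22 mm wide; open, the fingers measure 114 mm over their backs; the gripper's body (76 mm by 85 mm) begins 54 mm behind the grasp point. The pads swing forward as they close: fully open they stand 13 mm farther back than shut.
Start: joints at [69.471, 23.915, -0.59, 92.452, 0.269, 63.638, -3.037], TCP at [0.195, -0.594, 0.242] pointing down, gripper open.
Joint ranges: [-161.28, 161.28], [-22.2, 115.67], [-73.04, 71.86], [3.21, 147.25], [-68.34, 248.33], [10.77, 114.83], [-161.83, 161.83]. Speed limits (degrees/s): [108.29, 108.29, 136.94, 136.94, 172.46, 172.46, 172.46].

INTERFACE

Orientations are given as [roll, pitch, yaw] about the fixed x, y, z axes, in that order (R = Rz(yaw) Ry(pitch) Rx(roll)).
In Python, from workcell import env, eyes, monitor, finish_job gives the robot as it stands (env), with the cameras (eyes), the job as plain functions and the readings (monitor).
- The arm moves only by the shell command python3 inch.py [OPENING] [FORCE], which reads ROWS from standard input. ROWS is a JSON list of rows, 1 to 5 of them, each of 6 numbers: dx, dy, dz in fractions of the full range, 1 being 0.6 m, then a rotation vector rx, ry, rz in a scale on which 1.0 is 180 degrees; each row is the pose to reach, as a shift and turn from the pose commanded when the command began, along the tool's axes at that moment; what a row does not reach only later rows make up. A row lasts 1/10 s, in which the tool goes at most 0.05 m and 8.59 degrees, less where a joint would pass 70% of its speed; a pose out of reach is approached as far as the arm can. OPENING is the finger opening in m, set as the command begins (- or left out keeps the last). The fingers move at their own pace and stop on an object; FORCE is the grip in N (left out, the last holds). Time passes only in rows, so rows that do not move let the fingers close. It prints the time, the measured TCP pose, the force, the opening and the grip force at its end. No shift or turn number may pass 1 either way. Input that does not fit is refused with a message, and nothing moves.
- monitor.get_obs(): the state, without advancing time (a new reading comes with each control period).
- eyes.capture(name): name is "scene" or "side" or "wrist"; returns a dict with "image" (420x560x3 uint8, red, green, blue), "mtx" (3x3 intrinsics, pixels), "origin" and "orientation" of the camera in the world; the wrist camera has in their place "hand_eye" (4x4, takes a point from camera to tool coordinates, whose origin is the TCP and whose axes are the flange's). Camera axes: x right, y down, z forward; pixel columns grow to the right and rows downward; lengths in m; the calibration is good to about 2 mm. A picture is of the moment at which its call begins: read the wrist's pose just before it. There is no depth.
- finish_job(): hands the job in; it is judged then, once.
The state is a dict: "t": time; "q": joint angles; "joint_velocities": joint speeds; "joint_efforts": joint torques, N m; "tcp_pos": TCP position; "tool_rot": TCP orientation; "contact_force": force on the tool from outside, world axes, zero at the start; "torque": the same for the moment, N m; "width": finger opening in m; "grip_force": force on a finger pad.
Only numpy, scipy, OpenCV 4.12 (cv2) and the standard library are available. Lean on these libraries where they do the work, as an engineer would, in place of code of your own. Each camera call takes 0.05 s, during which the arm holds its last target. There are 200 camera calls.

## Working session

There is one attempt and no reset: what is moved stays moved. The work goes in short steps, Python scripts to look and compute and a shell command to move; the robot and the scene stay as the last step left them, time stands still between calls to the robot, and variables do not carry over. Pictures are saved under pics/ and viewed, at most 10 in all, crops included, and the job is handed in when it is done.

```bash
ls; mkdir -p pics
python3 - <<'E'
from workcell import env, eyes, monitor, finish_job
import cv2,numpy as np
o=monitor.get_obs(); print(o['t'],o['tcp_pos'],o['tool_rot'],o['contact_force'])
for n in ("scene","side"):
    c=eyes.capture(n); cv2.imwrite(f"pics/{n}0.png",c["image"][...,::-1]); print(n,c["mtx"].tolist(),c["origin"],c["orientation"])
E
```

```text
inch.py
pics
workcell.py
0.0 [ 0.19457188 -0.59359893  0.24168226] [-1.79931415e+02  7.33462119e-03  1.81510529e+01] [-0.62620475  0.29758074  0.39925505]
scene [[504.7752097814112, 0.0, 278.70765093061107], [0.0, 504.7752097814112, 211.77179946311875], [0.0, 0.0, 1.0]] [ 1.01705807 -0.2667653   0.81415835] [-140.62290221   -0.92516005   63.15555991]
side [[429.27607669368405, 0.0, 275.6843329681096], [0.0, 429.27607669368405, 202.82485071641534], [0.0, 0.0, 1.0]] [0.21234209 0.4809386  0.71045743] [-1.35995061e+02  8.73210589e-02 -1.48111887e+02]
```

View pics/scene0.png

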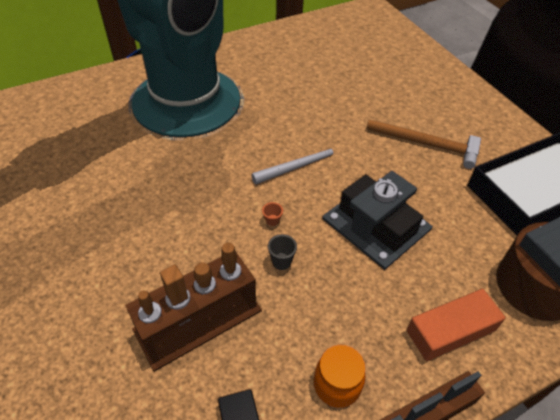

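View pics/side0.png

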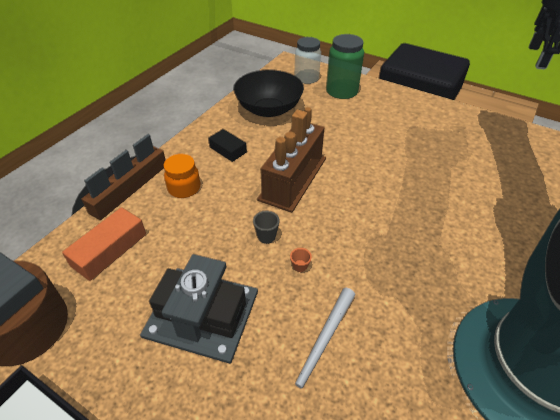

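Scene view: rack tools from left at (149,305), driver (square, 175,285), (204,275), (230,262); mould screw (386,189). Side view: driver about (302,125), screw (194,283). I'll zoom in on these.

Run:
```python
import cv2,numpy as np
s=cv2.imread("pics/scene0.png");d=cv2.imread("pics/side0.png")
def t(i,x,y,w,h): return cv2.resize(i[y:y+h,x:x+w],(400,300),interpolation=cv2.INTER_CUBIC)
a=np.vstack([np.hstack([t(s,120,230,160,120),t(s,350,165,80,60)]),np.hstack([t(d,240,95,120,90),t(d,155,250,80,60)])])
cv2.imwrite("pics/crop0.png",a)
```

```text
(no output)
```

View pics/crop0.png

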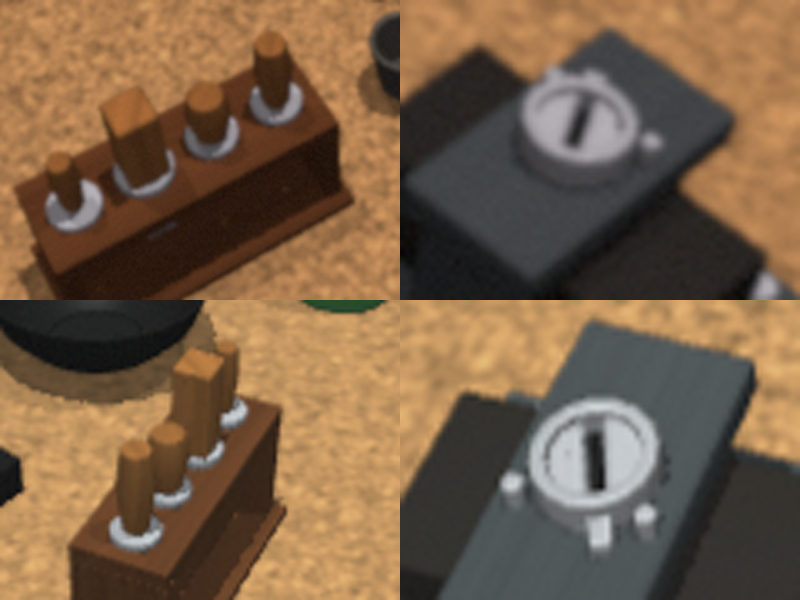

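```bash
cat > h.py <<'E'
import numpy as np,cv2
from scipy.spatial.transform import Rotation as R
K={'scene':np.array([[504.7752,0,278.70765],[0,504.7752,211.7718],[0,0,1]]),'side':np.array([[429.27608,0,275.68433],[0,429.27608,202.82485],[0,0,1]])}
O={'scene':np.array([1.01705807,-0.2667653,0.81415835]),'side':np.array([0.21234209,0.4809386,0.71045743])}
Q={'scene':R.from_euler('xyz',[-140.62290221,-0.92516005,63.15555991],degrees=True).as_matrix(),'side':R.from_euler('xyz',[-135.995061,0.0873210589,-148.111887],degrees=True).as_matrix()}
def ray(n,p):
    d=Q[n]@np.linalg.inv(K[n])@[p[0],p[1],1]; return d/np.linalg.norm(d)
def atz(n,p,z):
    d=ray(n,p); return O[n]+d*(z-O[n][2])/d[2]
def tri(a,b):
    A=np.zeros((3,3));v=np.zeros(3)
    for n,p in(('scene',a),('side',b)):
        d=ray(n,p);P=np.eye(3)-np.outer(d,d);A+=P;v+=P@O[n]
    return np.linalg.solve(A,v)
def proj(n,X):
    x=K[n]@(Q[n].T@(np.asarray(X)-O[n])); return x[:2]/x[2]
E
python3 - <<'E'
from h import *
np.set_printoptions(precision=4,suppress=True)
for k,a,b,z in [('top',(172.4,272.8),(299.1,113.6),.174),('drv',(177.6,298.8),(302.1,141.5),.106),('bur',(149.6,312.8),(309.6,128.6),.106),('pun',(205.2,284),(290.4,152),.106),('file',(230.8,270.8),(280.8,164.9),.106),('screw',(386,190),(193.8,281),.110)]:
    print(k,tri(a,b),atz('scene',a,z)[:2],atz('side',b,z)[:2])
for n,e in (('scene',((387,184.4),(384,193.4))),('side',((192.8,276.6),(195,287.6)))):
    p,q=[atz(n,x,.104) for x in e]; print(n,p,q,np.degrees(np.arctan2(*(p-q)[[1,0]])))
# lug in side view
print(atz('side',(155+199/5,250+232/5),.102), 'yoke corners')
E
```

```text
top [ 0.5869 -0.2154  0.1728] [ 0.5881 -0.2153] [ 0.5859 -0.2143]
drv [ 0.5817 -0.2201  0.0939] [ 0.5923 -0.2185] [ 0.5728 -0.2103]
bur [ 0.5884 -0.268   0.0979] [ 0.5964 -0.2657] [ 0.5819 -0.2622]
pun [ 0.581  -0.1694  0.0995] [ 0.5863 -0.1694] [ 0.5764 -0.164 ]
file [ 0.5764 -0.1215  0.0993] [ 0.5814 -0.1222] [ 0.5718 -0.1159]
screw [0.5435 0.2118 0.1048] [0.5479 0.2095] [0.5396 0.2131]
scene [0.5328 0.2235 0.104 ] [0.5494 0.2052 0.104 ] 132.24953531582966
side [0.55   0.2044 0.104 ] [0.533  0.2194 0.104 ] -41.31373209964556
[0.5236 0.2317 0.102 ] yoke corners
```

Screw centre is near (0.5435, 0.212), with the slot along about 133°. The driver is near (0.5865, −0.216) and the rack row runs at about 94.6°. Next I move above the driver.

Careful with the scale: shifts go in shares of 0.6 m and turns go in shares of 180 degrees. That gives: 0.2 m is 0.3333, -0.04 m is -0.0667.

```bash
echo '[[0.0667,-0.0317,-0.0167,0,0,0],[0.1333,-0.0633,-0.0333,0,0,0],[0.2,-0.095,-0.05,0,0,0],[0.2667,-0.1267,-0.0667,0,0,0],[0.3333,-0.1583,-0.0833,0,0,0]]' | python3 inch.py 0.085
echo '[[0.0667,-0.0317,-0.0033,0,0,0],[0.1333,-0.0633,-0.0067,0,0,0],[0.2,-0.095,-0.01,0,0,0],[0.2667,-0.1267,-0.0133,0,0,0],[0.3333,-0.1583,-0.0167,0,0,0]]' | python3 inch.py
echo '[[0.075,-0.0367,0,0,0,-0.0444],[0.15,-0.075,0,0,0,-0.0889],[0.15,-0.075,0,0,0,-0.1333],[0.15,-0.075,0,0,0,-0.1778],[0.15,-0.075,0,0,0,-0.2222]]' | python3 inch.py
echo '[[0,0,0,0,0,-0.0444],[0,0,0,0,0,-0.0889],[0,0,0,0,0,-0.1333],[0,0,0,0,0,-0.1778],[0,0,0,0,0,-0.2028]]' | python3 inch.py
echo '[[0,0,0,0,0,0],[0,0,0,0,0,0]]' | python3 inch.py
python3 - <<'E'
from workcell import env, eyes, monitor, finish_job
import cv2
o=monitor.get_obs(); print(o['t'],o['tcp_pos'].tolist(),o['tool_rot'].tolist(),o['q'])
c=eyes.capture("wrist"); cv2.imwrite("pics/w1.png",c["image"][...,::-1]); print(c["mtx"].tolist(),c["hand_eye"].tolist())
E
```

```text
t: 0.6
tcp_pos: [0.3561, -0.4397, 0.2925]
tool_rot: [-180.0, 0.0, 18.2]
contact_force: [0.8, 0.3, 0.3]
width: 0.0847
grip_force: 0.0
t: 1.1
tcp_pos: [0.5165, -0.2873, 0.3022]
tool_rot: [-180.0, 0.0, 18.1]
contact_force: [0.6, -2.1, 0.1]
width: 0.0853
grip_force: 0.0
t: 1.6
tcp_pos: [0.5872, -0.2175, 0.3017]
tool_rot: [-179.9, 0.0, 58.5]
contact_force: [0.0, -0.5, 0.3]
width: 0.0849
grip_force: 0.0
t: 2.1
tcp_pos: [0.5869, -0.218, 0.3019]
tool_rot: [-180.0, -0.0, 95.0]
contact_force: [0.2, -0.0, 0.2]
width: 0.0849
grip_force: 0.0
t: 2.3
tcp_pos: [0.587, -0.218, 0.302]
tool_rot: [-180.0, -0.0, 94.5]
contact_force: [-0.3, 1.0, -0.3]
width: 0.085
grip_force: 0.0
2.3 [0.5869725224107537, -0.21801569724350514, 0.30203967603817394] [-179.97553539626819, -0.01567949423590762, 94.48872497795615] [ 38.28578624  23.66801616 -28.14912098  87.42492154  11.48963056
  71.82049332  13.03339188]
[[313.44583072477866, 0.0, 280.2825532437199], [0.0, 313.44583072477866, 215.52693741490006], [0.0, 0.0, 1.0]] [[0.00037306012119978603, -0.9581628326505625, -0.28622342139173984, 0.073410078211878], [0.9999998333346626, 0.0004835716238888807, -0.0003154189740040092, -0.0005865411475516336], [0.00044063226228073385, -0.28622325601797666, 0.9581628533593203, -0.1312094083759655], [0.0, 0.0, 0.0, 1.0]]
```

View pics/w1.png

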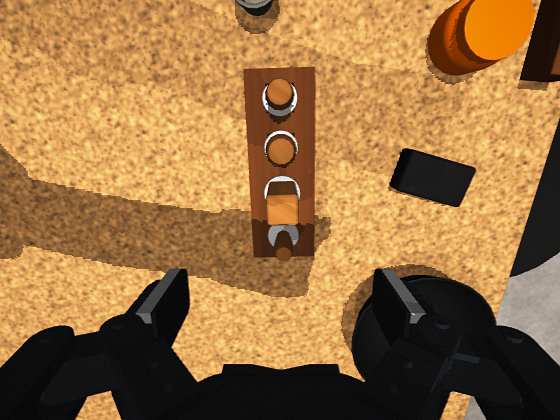

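Wrist view: plate corners (245,68), (315,67), (253,257), (313,257); the square handle top is centred at about (283,209), spanning columns 267–299.

```bash
cat >> h.py <<'E'
KW=np.array([[313.44583,0,280.28255],[0,313.44583,215.52694],[0,0,1]])
HE=np.array([[0.00037306,-0.95816283,-0.28622342,0.07341008],[0.99999983,0.00048357,-0.00031542,-0.00058654],[0.00044063,-0.28622326,0.95816285,-0.13120941],[0,0,0,1]])
def watz(o,p,z):
    T=R.from_euler('xyz',o['tool_rot'],degrees=True).as_matrix()
    c=T@HE[:3,3]+o['tcp_pos']; d=T@HE[:3,:3]@np.linalg.inv(KW)@[p[0],p[1],1]
    return c+d*(z-c[2])/d[2]
E
python3 - <<'E'
from workcell import env, eyes, monitor, finish_job
from h import *
np.set_printoptions(precision=4,suppress=True)
o=monitor.get_obs()
c=[watz(o,p,.1) for p in((245,68),(315,67),(253,257),(313,257))]
m=np.mean(c,0); print(c,m)
u=(c[0]+c[1]-c[2]-c[3])[:2]; print('row ang',np.degrees(np.arctan2(u[1],u[0])),np.linalg.norm(u)/2)
for i,j in((0,2),(1,3)):
    v=c[i]-c[j];print(np.degrees(np.arctan2(v[1],v[0])),np.linalg.norm(c[0]-c[1]),np.linalg.norm(c[2]-c[3]))
u/=np.linalg.norm(u); print('hole2 from rack',m[:2]-u*.024, 'top',watz(o,(283,209),.174),watz(o,(267,209),.174),watz(o,(299,209),.174))
for p in((279,90),(281,150)): print(watz(o,p,.16))
# slot home: yoke edges, side crop
f=lambda x,y:atz('side',(155+x/5,250+y/5),.094)
a,b,d=f(195,22),f(355,70),f(240,300)
for p,q in((a,b),(b,d)): v=p-q; print('yoke',np.linalg.norm(v),np.degrees(np.arctan2(v[1],v[0])))
E
```

```text
[array([ 0.5423, -0.0974,  0.1   ]), array([ 0.6101, -0.0912,  0.1   ]), array([ 0.5608, -0.2964,  0.1   ]), array([ 0.6299, -0.2909,  0.1   ])] [ 0.5858 -0.194   0.1   ]
row ang 95.5031551582323 0.2002930157290817
95.32798741030633 0.06809226567828153 0.0693234286321429
95.67755666111859 0.06809226567828153 0.0693234286321429
hole2 from rack [ 0.5881 -0.2179] top [ 0.5885 -0.216   0.174 ] [ 0.5748 -0.2171  0.174 ] [ 0.6022 -0.2149  0.174 ]
[ 0.5775 -0.1201  0.16  ]
[ 0.5829 -0.1678  0.16  ]
yoke 0.06261462406040706 12.233973131071146
yoke 0.09518707386219721 -76.31922602550122
```

To row units: 0.14 m is 0.2333, 0.001 m is 0.0017, -1 degrees is -0.0056.

```bash
echo '[[0,0.0017,0.05,0,0,-0.0056],[0,0.0017,0.1,0,0,-0.0056],[0,0.0017,0.15,0,0,-0.0056],[0,0.0017,0.2,0,0,-0.0056],[0,0.0017,0.2333,0,0,-0.0056]]' | python3 inch.py
echo '[[0,0,0.0167,0,0,0],[0,0,0.0333,0,0,0],[0,0,0.0417,0,0,0],[0,0,0.0417,0,0,0]]' | python3 inch.py
echo '[[0,0,0,0,0,0],[0,0,0,0,0,0],[0,0,0,0,0,0],[0,0,0,0,0,0],[0,0,0,0,0,0]]' | python3 inch.py 0.02 60
echo '[[0,0,0,0,0,0],[0,0,0,0,0,0],[0,0,0,0,0,0]]' | python3 inch.py
```

```text
t: 2.85
tcp_pos: [0.5874, -0.2176, 0.1601]
tool_rot: [-179.9, -0.0, 95.5]
contact_force: [-0.2, -0.8, -0.5]
width: 0.0851
grip_force: 0.0
t: 3.25
tcp_pos: [0.5881, -0.2178, 0.1372]
tool_rot: [-180.0, -0.0, 95.6]
contact_force: [-1.0, -0.5, 1.3]
width: 0.0849
grip_force: 0.0
t: 3.75
tcp_pos: [0.5882, -0.2179, 0.1377]
tool_rot: [180.0, 0.0, 95.6]
contact_force: [-1.6, -0.1, 5.5]
width: 0.0274
grip_force: 58.9
t: 4.05
tcp_pos: [0.5882, -0.2179, 0.1377]
tool_rot: [180.0, 0.0, 95.6]
contact_force: [-1.9, 0.7, 6.1]
width: 0.0273
grip_force: 59.0
```

To row units: -0.06 m is -0.1, -0.02 m is -0.0333.

```bash
echo '[[0,0,-0.0167,0,0,0],[0,0,-0.0333,0,0,0],[0,0,-0.05,0,0,0],[0,0,-0.0667,0,0,0],[0,0,-0.1,0,0,0]]' | python3 inch.py
echo '[[0,0,-0.05,0,0,0],[0,0,-0.1,0,0,0],[0,0,-0.15,0,0,0],[0,0,-0.2,0,0,0],[0,0,-0.2,0,0,0]]' | python3 inch.py
python3 - <<'E'
from workcell import env, eyes, monitor, finish_job
from h import *
o=monitor.get_obs();yaw=np.radians(o['tool_rot'][2]);d=np.array([.5437,.2118])-o['tcp_pos'][:2]
x=np.array([np.cos(yaw),np.sin(yaw)]);y=np.array([np.sin(yaw),-np.cos(yaw)])
print(o['q'],d,'tool dx,dy',d@x,d@y)
E
```

```text
t: 4.55
tcp_pos: [0.5876, -0.2177, 0.1974]
tool_rot: [-179.9, -0.0, 95.7]
contact_force: [0.1, 0.2, -1.1]
width: 0.0272
grip_force: 59.1
t: 5.05
tcp_pos: [0.5894, -0.2179, 0.3222]
tool_rot: [179.7, 0.2, 95.7]
contact_force: [0.6, 0.7, -1.0]
width: 0.0273
grip_force: 59.3
[ 38.47406007  22.98357117 -28.59938156  85.81513615  11.28754189
  73.70546632  14.33571675] [-0.04565694  0.42971819] tool dx,dy 0.43212568360524933 -0.0031103341642002777
```

To row units: 0.2 m is 0.3333, 0.04 m is 0.0667.

```bash
echo '[[0.0667,0,0,0,0,0],[0.1333,0,0,0,0,0],[0.2,0,0,0,0,0],[0.2667,0,0,0,0,0],[0.3333,0,0,0,0,0]]' | python3 inch.py
echo '[[0.0667,0,0.0167,0,0,0],[0.1333,0,0.0333,0,0,0],[0.2,0,0.05,0,0,0],[0.25,0,0.0667,0,0,0],[0.2667,0,0.0833,0,0,0]]' | python3 inch.py
echo '[[0,0,0,0,0,0],[0,0,0,0,0,0],[0,0,0,0,0,0]]' | python3 inch.py
python3 - <<'E'
from workcell import env, eyes, monitor, finish_job
import cv2,numpy as np,pickle
o=monitor.get_obs(); print(o['tcp_pos'].tolist(),o['tool_rot'].tolist(),o['q'])
pickle.dump(o,open('o2.pkl','wb'))
im=eyes.capture("wrist")["image"][...,::-1]; cv2.imwrite("pics/w2.png",im)
E
```

```text
t: 5.55
tcp_pos: [0.5678, -0.0173, 0.3173]
tool_rot: [-180.0, 0.0, 95.6]
contact_force: [1.1, 0.3, -0.9]
width: 0.0274
grip_force: 59.4
t: 6.05
tcp_pos: [0.5516, 0.144, 0.2671]
tool_rot: [180.0, -0.1, 95.9]
contact_force: [0.8, 0.4, -1.5]
width: 0.0273
grip_force: 59.4
t: 6.35
tcp_pos: [0.5532, 0.1389, 0.2677]
tool_rot: [180.0, 0.0, 95.5]
contact_force: [-0.6, -0.4, -2.0]
width: 0.0275
grip_force: 59.3
[0.553188430514945, 0.13888766524033205, 0.26774651484227535] [179.97183475549681, 0.021475506869406278, 95.53249761707013] [ 12.1809532   20.61403823 -36.989135    97.83254938  13.43723448
  66.01951261 -23.01325485]
```

View pics/w2.png

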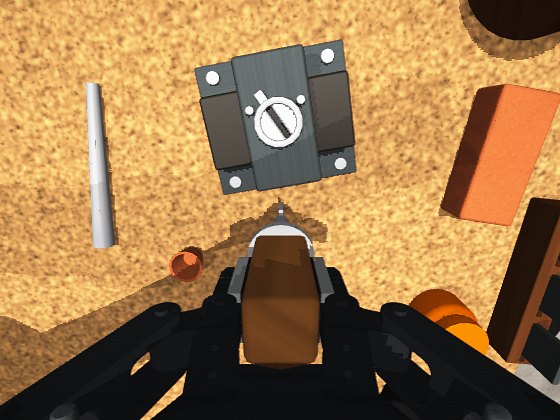

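Wrist view: rim centre about (278,121), slot from (266,105) to (290,137), lug up-left at (261,97).

Run:
```python
from h import *; import pickle
np.set_printoptions(precision=4,suppress=True)
o=pickle.load(open('o2.pkl','rb')); im=cv2.imread('pics/w2.png'); x0,y0,s=238,81,8
g=cv2.resize(cv2.cvtColor(im[y0:161,x0:318],6),None,fx=s,fy=s,interpolation=cv2.INTER_CUBIC)
C=cv2.HoughCircles(g,cv2.HOUGH_GRADIENT,1.5,60,param1=120,param2=30,minRadius=150,maxRadius=230)
print(C[0,:3]/s+[x0,y0,0])
cx,cy=C[0,0,:2]; Y,X=np.mgrid[:g.shape[0],:g.shape[1]]
m=((X-cx)**2+(Y-cy)**2<(13*s)**2)&(g<110)
n,l,st,ce=cv2.connectedComponentsWithStats(m.astype(np.uint8)); k=1+st[1:,4].argmax()
p=np.argwhere(l==k)[:,::-1].astype(np.float32); print('slot px',p.mean(0)/s+[x0,y0],len(p))
vx,vy,_,_=cv2.fitLine(p,cv2.DIST_L2,0,.01,.01).ravel(); c=p.mean(0)/s+[x0,y0]
a,b=[watz(o,c+t*np.array([vx,vy]),.104) for t in(-12,12)]; v=b-a
print('slot ang',np.degrees(np.arctan2(v[1],v[0])),'ctr',watz(o,c,.100))
for r in C[0,:3]/s+[x0,y0,0]: print(watz(o,r[:2],.110))
q=[watz(o,t,.094) for t in((232,57),(302,45),(322,180),(257,190))]; print('yoke ctr',np.mean(q,0),q)
for i,j in((0,3),(1,2)): v=q[i]-q[j];print(np.degrees(np.arctan2(v[1],v[0])),np.linalg.norm(v))
```

```text
[[278.2188 121.7812  24.8625]
 [269.9688 122.5312  25.9312]
 [281.2188 128.9062  19.05  ]]
slot px [278.1253 121.8572] 10413
slot ang -47.914870274725494 ctr [0.5435 0.2117 0.1   ]
[0.5437 0.2118 0.11  ]
[0.5365 0.2104 0.11  ]
[0.5469 0.206  0.11  ]
yoke ctr [0.5441 0.2116 0.094 ] [array([0.4978, 0.2623, 0.094 ]), array([0.5581, 0.2777, 0.094 ]), array([0.5916, 0.1614, 0.094 ]), array([0.5288, 0.1452, 0.094 ])]
104.82197195959547 0.12110813485963076
106.02896519221045 0.12103921193845683
```

To row units: 0.0735 m is 0.1225, -0.0024 m is -0.004, -36.6 degrees is -0.2033.

```bash
echo '[[0.0333,0,0,0,0,-0.0444],[0.0667,-0.0017,0,0,0,-0.0889],[0.1,-0.0033,0,0,0,-0.1333],[0.1225,-0.004,0,0,0,-0.1778],[0.1225,-0.004,0,0,0,-0.2033]]' | python3 inch.py
echo '[[0,0,0.0167,0,0,0],[0,0,0.0333,0,0,0],[0,0,0.0417,0,0,0],[0,0,0.0417,0,0,0],[0,0,0.0417,0,0,0]]' | python3 inch.py
python3 - <<'E'
from workcell import env, eyes, monitor, finish_job
import cv2,numpy as np
o=monitor.get_obs(); print(o['tcp_pos'],o['tool_rot'],o['contact_force'],o['torque'],o['q'])
s=eyes.capture("scene")["image"][...,::-1];d=eyes.capture("side")["image"][...,::-1]
t=lambda i,x,y:cv2.resize(i[y:y+90,x:x+60],(400,600),interpolation=cv2.INTER_CUBIC)
cv2.imwrite("pics/c3.png",np.hstack([t(s,355,125),t(d,160,210)]))
E
```

```text
t: 6.9
tcp_pos: [0.5429, 0.2145, 0.2678]
tool_rot: [179.9, -0.0, 132.6]
contact_force: [0.2, -0.0, -1.7]
width: 0.0273
grip_force: 59.3
t: 7.4
tcp_pos: [0.5431, 0.2132, 0.2423]
tool_rot: [-180.0, -0.0, 132.2]
contact_force: [-0.5, -0.9, -2.1]
width: 0.0274
grip_force: 59.3
[0.54310175 0.21317327 0.24230276] [-1.79995972e+02 -5.41506555e-03  1.32197140e+02] [-0.46191551 -0.88630963 -2.06807923] [ 0.00340163  0.01849493 -0.01192228] [  9.55353973  25.51450368 -44.4860397   97.43371843  19.43555963
  65.07628155   1.73671347]
```

View pics/c3.png

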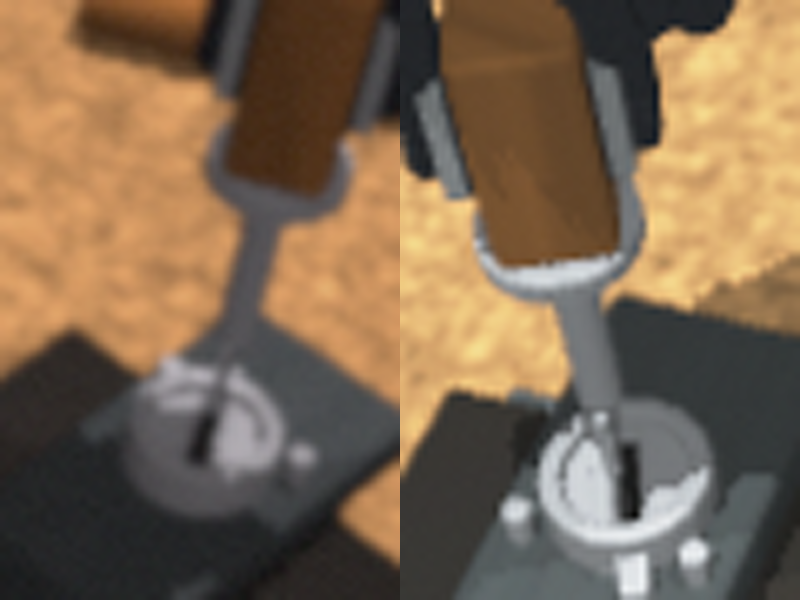

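Blade lines up with the slot in both views. I centre it and lower gently.

To row units: 0.016 m is 0.0267, -0.0014 m is -0.0023.

```bash
echo '[[-0.0023,-0.0008,0,0,0,0],[-0.0023,-0.0008,0.0117,0,0,0],[-0.0023,-0.0008,0.0233,0,0,0],[-0.0023,-0.0008,0.0267,0,0,0],[-0.0023,-0.0008,0.0267,0,0,0]]' | python3 inch.py
echo '[[0,0,0.0017,0,0,0],[0,0,0.0033,0,0,0],[0,0,0.005,0,0,0],[0,0,0.005,0,0,0]]' | python3 inch.py
```

```text
t: 8.0
tcp_pos: [0.5434, 0.2119, 0.2257]
tool_rot: [-180.0, -0.0, 132.3]
contact_force: [-0.3, -0.8, -1.1]
width: 0.0274
grip_force: 59.3
t: 8.4
tcp_pos: [0.5436, 0.2119, 0.2232]
tool_rot: [-180.0, -0.0, 132.2]
contact_force: [-0.6, 0.3, -0.4]
width: 0.0272
grip_force: 59.3
```

To row units: 0.002 m is 0.0033, 0.001 m is 0.0017.

```bash
echo '[[0,0,0.0017,0,0,0],[0,0,0.0033,0,0,0],[0,0,0.0033,0,0,0]]' | python3 inch.py
```

```text
t: 8.7
tcp_pos: [0.5436, 0.2119, 0.2211]
tool_rot: [-180.0, -0.0, 132.3]
contact_force: [0.5, 0.2, -1.0]
width: 0.0275
grip_force: 59.3
```

To row units: 0.002 m is 0.0033, 0.001 m is 0.0017.

```bash
echo '[[0,0,0.0017,0,0,0],[0,0,0.0033,0,0,0],[0,0,0.0033,0,0,0]]' | python3 inch.py; echo '[[0,0,0.0012,0,0,0],[0,0,0.0025,0,0,0],[0,0,0.0025,0,0,0]]' | python3 inch.py
```

```text
t: 9.0
tcp_pos: [0.5436, 0.2119, 0.2191]
tool_rot: [-180.0, -0.0, 132.2]
contact_force: [0.7, 0.3, -1.5]
width: 0.0272
grip_force: 59.3
t: 9.3
tcp_pos: [0.5435, 0.2119, 0.2177]
tool_rot: [-180.0, -0.0, 132.2]
contact_force: [-0.4, -0.0, -0.4]
width: 0.0273
grip_force: 59.3
```

To row units: 0.001 m is 0.0017, 0.0005 m is 0.0008.

```bash
echo '[[0,0,0.0008,0,0,0],[0,0,0.0017,0,0,0],[0,0,0.0017,0,0,0],[0,0,0.0017,0,0,0]]' | python3 inch.py
echo '[[0,0,0,0,0,0.0167],[0,0,0,0,0,0.0333],[0,0,0,0,0,0.05],[0,0,0,0,0,0.0667],[0,0,0,0,0,0.0833]]' | python3 inch.py; python3 -c "
from workcell import env, eyes, monitor, finish_job;o=monitor.get_obs();print(o['torque'])"
```

```text
t: 9.7
tcp_pos: [0.5436, 0.212, 0.2168]
tool_rot: [-180.0, -0.0, 132.3]
contact_force: [-0.0, 0.9, -1.3]
width: 0.0273
grip_force: 59.3
t: 10.2
tcp_pos: [0.5435, 0.2119, 0.2168]
tool_rot: [-180.0, -0.0, 117.1]
contact_force: [-0.2, -0.2, -1.7]
width: 0.0277
grip_force: 59.4
[-0.06805486  0.23152811  0.09738283]
```

To row units: 20 degrees is 0.1111.

```bash
echo '[[0,0,0,0,0,0.0222],[0,0,0,0,0,0.0444],[0,0,0,0,0,0.0667],[0,0,0,0,0,0.0889],[0,0,0,0,0,0.1111]]' | python3 inch.py; echo '[[0,0,0,0,0,0.0222],[0,0,0,0,0,0.0444],[0,0,0,0,0,0.0667],[0,0,0,0,0,0.0889],[0,0,0,0,0,0.1111]]' | python3 inch.py; echo '[[0,0,0,0,0,0.0222],[0,0,0,0,0,0.0444],[0,0,0,0,0,0.0667],[0,0,0,0,0,0.0778]]' | python3 inch.py; python3 -c "
from workcell import env, eyes, monitor, finish_job;o=monitor.get_obs();print(o['torque'],o['q'])"
```

```text
t: 10.7
tcp_pos: [0.5436, 0.212, 0.2168]
tool_rot: [180.0, -0.0, 97.1]
contact_force: [0.8, 0.9, -1.3]
width: 0.0271
grip_force: 59.2
t: 11.2
tcp_pos: [0.5438, 0.212, 0.2169]
tool_rot: [180.0, -0.0, 77.1]
contact_force: [1.6, 1.1, -2.9]
width: 0.0274
grip_force: 59.1
t: 11.6
tcp_pos: [0.5439, 0.212, 0.2168]
tool_rot: [180.0, -0.0, 63.1]
contact_force: [2.1, 0.9, -4.2]
width: 0.0273
grip_force: 59.2
[ 0.11949025 -0.89443683  0.07833645] [ -1.37580952  23.70910528 -29.37905821  99.26567603  13.11971434
  60.40529716 -62.10386229]
```

To row units: 4 degrees is 0.0222.

```bash
T(){ python3 -c "
from workcell import env, eyes, monitor, finish_job;o=monitor.get_obs();print('TQ',o['torque'],o['contact_force'],o['tool_rot'])"; }
echo '[[0,0,0,0,0,0.0111],[0,0,0,0,0,0.0222],[0,0,0,0,0,0.0222]]' | python3 inch.py >/dev/null; T; echo '[[0,0,0,0,0,0.0056],[0,0,0,0,0,0.0111],[0,0,0,0,0,0.0111]]' | python3 inch.py>/dev/null;T;  echo '[[0,0,0,0,0,0.0056],[0,0,0,0,0,0.0056]]' | python3 inch.py>/dev/null;T
```

```text
TQ [ 0.15814489 -1.07015215  0.0848756 ] [ 3.55309294  0.42765901 -3.47429831] [ 1.79972312e+02 -3.20967989e-02  5.92160117e+01]
TQ [ 0.03987091 -1.48590192  0.10428625] [ 4.36413395 -0.36293854 -4.24362473] [ 1.79985874e+02 -2.21610330e-02  5.72115801e+01]
TQ [ 0.12302772 -1.69182701  0.1233451 ] [ 4.97359183 -0.30973545 -2.85840198] [ 1.79986261e+02 -2.14558222e-02  5.61926503e+01]
```

To row units: 1.5 degrees is 0.0083.

```bash
T(){ python3 -c "
from workcell import env, eyes, monitor, finish_job;o=monitor.get_obs();print('TQ',o['torque'],o['contact_force'],o['tool_rot'],o['width'])"; }
for i in 1 2; do echo '[[0,0,0,0,0,0.0056],[0,0,0,0,0,0.0083],[0,0,0,0,0,0.0083]]' | python3 inch.py >/dev/null; T; done
python3 - <<'E'
from workcell import env, eyes, monitor, finish_job
import cv2,numpy as np
s=eyes.capture("scene")["image"][...,::-1];d=eyes.capture("side")["image"][...,::-1]
t=lambda i,x,y:cv2.resize(i[y:y+90,x:x+60],(400,600),interpolation=cv2.INTER_CUBIC)
cv2.imwrite("pics/c4.png",np.hstack([t(s,355,125),t(d,160,220)]))
E
```

```text
TQ [ 0.09704937 -1.70563002  0.09070786] [ 4.76511225  0.66679301 -3.39926151] [ 1.79985358e+02 -1.75684548e-02  5.47190861e+01] 0.027331349965655543
TQ [ 0.03485222 -1.77662612  0.26939276] [ 6.48050143 -0.13822922 -5.34899174] [ 1.79984472e+02 -1.75315388e-02  5.32258232e+01] 0.02746698189217801
```

View pics/c4.png

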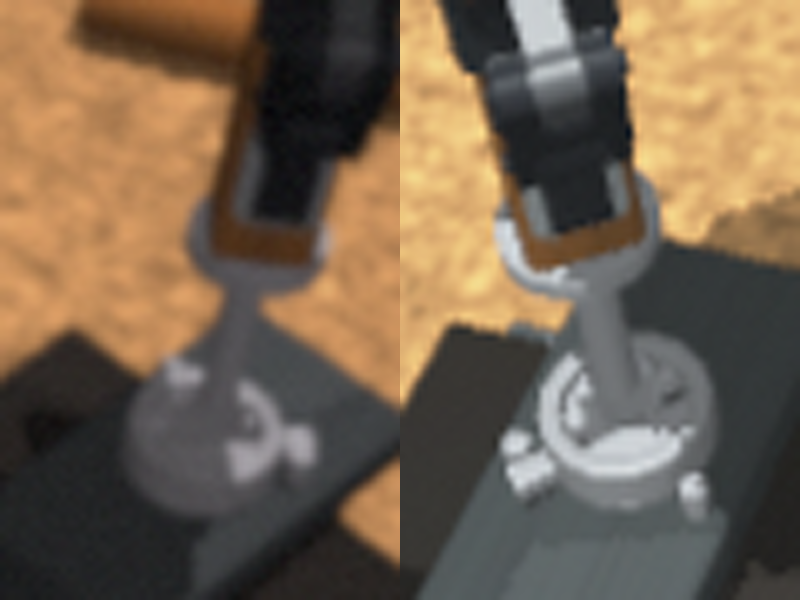

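The lug now sits against the stop pin and the torque is climbing, so the screw is home. One small push more, then relax and lift.

To row units: 1 degrees is 0.0056.

```bash
T(){ python3 -c "
from workcell import env, eyes, monitor, finish_job;o=monitor.get_obs();print('TQ',o['torque'],o['contact_force'],o['tool_rot'],o['width'])"; }
echo '[[0,0,0,0,0,0.0056],[0,0,0,0,0,0.0056],[0,0,0,0,0,0.0056]]' | python3 inch.py >/dev/null; T
echo '[[0,0,0,0,0,-0.0167],[0,0,0,0,0,-0.0333],[0,0,0,0,0,-0.05],[0,0,0,0,0,-0.05]]' | python3 inch.py >/dev/null; T
echo '[[0,0,-0.0067,0,0,0],[0,0,-0.0133,0,0,0],[0,0,-0.0233,0,0,0],[0,0,-0.0333,0,0,0],[0,0,-0.05,0,0,0]]' | python3 inch.py
```

```text
TQ [ 0.12039694 -1.80546297  0.33720044] [ 4.96064005 -0.07949237 -5.39551115] [ 1.79984527e+02 -1.80325359e-02  5.22468004e+01] 0.027481831464746247
TQ [-0.03047773 -0.59652655  0.08560173] [ 2.2923237  -0.29181109 -1.1060025 ] [-1.79973875e+02  1.62407783e-02  6.12958616e+01] 0.027707916980635374
t: 14.3
tcp_pos: [0.5433, 0.2119, 0.2472]
tool_rot: [-180.0, 0.0, 61.2]
contact_force: [0.3, 0.2, -2.3]
width: 0.0276
grip_force: 59.9
```

To row units: -0.07 m is -0.1167, -0.06 m is -0.1, -34.3 degrees is -0.1906.

```bash
echo '[[0,0,-0.0333,0,0,-0.0444],[0,0,-0.0667,0,0,-0.0889],[0,0,-0.1,0,0,-0.1333],[0,0,-0.1167,0,0,-0.1778],[0,0,-0.1167,0,0,-0.1906]]' | python3 inch.py
echo '[[0,0,0,0,0,0],[0,0,0,0,0,0]]' | python3 inch.py
cat > go.py <<'E'
import sys
from workcell import env, eyes, monitor, finish_job
from h import *
o=monitor.get_obs();yaw=np.radians(o['tool_rot'][2]);d=np.array([float(a) for a in sys.argv[1:3]])-o['tcp_pos'][:2]
x=np.array([np.cos(yaw),np.sin(yaw)]);y=np.array([np.sin(yaw),-np.cos(yaw)])
print(o['tcp_pos'],o['tool_rot'],'dx,dy',d@x,d@y)
E
python3 go.py .5882 -.2179
```

```text
t: 14.8
tcp_pos: [0.544, 0.2123, 0.3192]
tool_rot: [179.9, -0.0, 95.9]
contact_force: [0.6, -0.0, -2.0]
width: 0.0274
grip_force: 59.9
t: 15.0
tcp_pos: [0.5435, 0.2119, 0.317]
tool_rot: [-180.0, -0.0, 95.4]
contact_force: [0.3, -0.1, -0.8]
width: 0.027
grip_force: 59.9
[0.54351682 0.21185478 0.31698971] [-1.79993219e+02 -1.51346277e-03  9.54448100e+01] dx,dy -0.4320555970033971 0.003703476881986835
```

To row units: -0.2 m is -0.3333, -0.16 m is -0.2667.

```bash
echo '[[-0.0667,0,0,0,0,0],[-0.1333,0,0,0,0,0],[-0.2,0.0017,0,0,0,0],[-0.2667,0.0017,0,0,0,0],[-0.3333,0.0017,0,0,0,0]]' | python3 inch.py
echo '[[-0.0667,0,0,0,0,0],[-0.1333,0.0017,0,0,0,0],[-0.2,0.0017,0,0,0,0],[-0.2667,0.0033,0,0,0,0],[-0.3333,0.0033,0,0,0,0]]' | python3 inch.py
echo '[[-0.0333,0,0,0,0,-0.0006],[-0.0533,0.0012,0,0,0,-0.0006],[-0.0533,0.0012,0,0,0,-0.0006],[-0.0533,0.0012,0,0,0,-0.0006],[-0.0533,0.0012,0,0,0,-0.0006]]' | python3 inch.py
echo '[[0,0,0.0333,0,0,0],[0,0,0.0667,0,0,0],[0,0,0.1,0,0,0],[0,0,0.1167,0,0,0],[0,0,0.1167,0,0,0]]' | python3 inch.py
echo '[[0,0,0,0,0,0],[0,0,0,0,0,0]]' | python3 inch.py
python3 go.py .5882 -.2179
python3 - <<'E'
from workcell import env, eyes, monitor, finish_job
import cv2,numpy as np
s=eyes.capture("scene")["image"][...,::-1];d=eyes.capture("side")["image"][...,::-1]
t=lambda i,x,y:cv2.resize(i[y:y+120,x:x+80],(400,600),interpolation=cv2.INTER_CUBIC)
cv2.imwrite("pics/scene5.png",s);cv2.imwrite("pics/side5.png",d)
cv2.imwrite("pics/c5.png",np.hstack([t(s,140,215),t(d,265,70)]))
E
```

```text
t: 15.5
tcp_pos: [0.5638, 0.0114, 0.3168]
tool_rot: [-180.0, 0.0, 95.5]
contact_force: [0.5, 0.7, -1.3]
width: 0.0274
grip_force: 60.0
t: 16.0
tcp_pos: [0.5852, -0.1874, 0.3168]
tool_rot: [-180.0, -0.0, 95.5]
contact_force: [0.8, 0.5, -2.1]
width: 0.0272
grip_force: 60.0
t: 16.5
tcp_pos: [0.5893, -0.216, 0.317]
tool_rot: [180.0, -0.0, 95.8]
contact_force: [-1.3, 1.1, -0.8]
width: 0.0276
grip_force: 60.0
t: 17.0
tcp_pos: [0.5887, -0.2168, 0.2458]
tool_rot: [-179.9, -0.1, 95.7]
contact_force: [-0.7, -0.0, -1.1]
width: 0.0277
grip_force: 60.0
t: 17.2
tcp_pos: [0.5896, -0.2176, 0.2479]
tool_rot: [179.9, 0.0, 95.7]
contact_force: [-0.0, 0.4, -1.1]
width: 0.0275
grip_force: 60.0
[ 0.58956986 -0.21756595  0.24791343] [1.79922823e+02 3.37273823e-02 9.56637155e+01] dx,dy -0.00019723024952480734 -0.001396139325874954
```

View pics/c5.png

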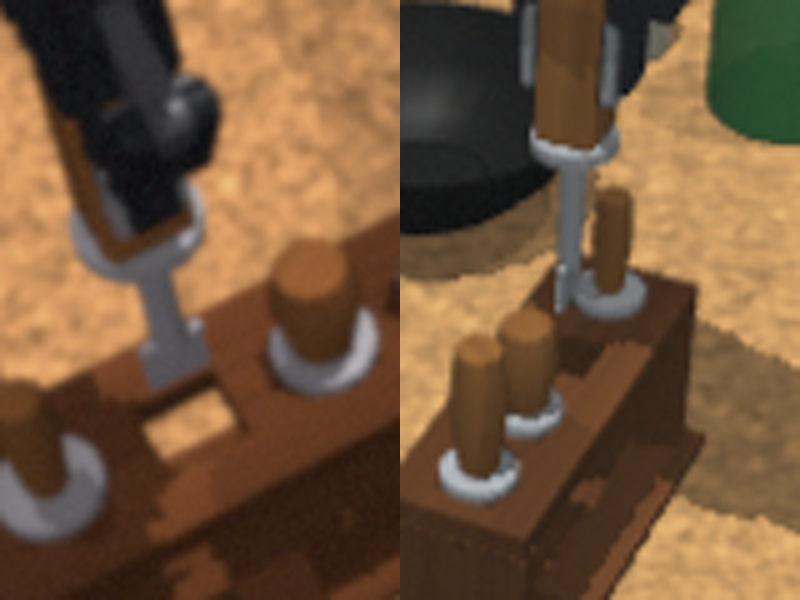

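Run:
```python
from h import *
np.set_printoptions(precision=4,suppress=True)
f=lambda x,y,z:atz('scene',(140+x/5,215+y/5),z)
print('hole',[f(x,y,.1)[:2] for x,y in((135,408),(218,374),(243,427),(164,463))],f(190,418,.1))
print('tip',f(179,375,.130),[f(x,y,.13)[:2] for x,y in((150,388),(208,362))])
for n,(x0,y0) in(('scene',(140,215)),('side',(265,70))):
  for X in([.5896,-.2176,.130],[.5896,-.2176,.210],[.5882,-.2179,.1]): print(n,(proj(n,X)-[x0,y0])*5)
```

```text
hole [array([ 0.5774, -0.2319]), array([ 0.5773, -0.2039]), array([ 0.5992, -0.2034]), array([ 0.6003, -0.2302])] [ 0.5886 -0.2174  0.1   ]
tip [ 0.5908 -0.2174  0.13  ] [array([ 0.5912, -0.227 ]), array([ 0.5904, -0.2078])]
scene [177.1764 372.2459]
scene [137.4237 227.9382]
scene [188.1306 417.5562]
side [163.3473 294.348 ]
side [170.0077 139.948 ]
side [164.0094 348.2639]
```

Hole centre measures (0.5886, −0.2174) and the blade tip (0.5908, −0.2174). I correct by 1.4–2 mm and lower it.

```bash
echo '[[0,-0.0023,0,0,0,0],[0,-0.0023,0,0,0,0],[0,-0.0023,0.0167,0,0,0],[0,-0.0023,0.0333,0,0,0],[0,-0.0023,0.05,0,0,0]]' | python3 inch.py
echo '[[0,0,0.0133,0,0,0],[0,0,0.0267,0,0,0],[0,0,0.04,0,0,0],[0,0,0.0533,0,0,0],[0,0,0.0667,0,0,0]]' | python3 inch.py
python3 go.py .5882 -.2179
```

```text
t: 17.8
tcp_pos: [0.5874, -0.2178, 0.2154]
tool_rot: [-180.0, -0.0, 95.7]
contact_force: [-0.6, -0.3, -1.4]
width: 0.0276
grip_force: 60.0
t: 18.3
tcp_pos: [0.5877, -0.2178, 0.1761]
tool_rot: [180.0, -0.0, 95.6]
contact_force: [0.7, 0.2, -1.7]
width: 0.0275
grip_force: 60.0
[ 0.58770657 -0.21783359  0.17611217] [ 1.79999262e+02 -3.90226267e-03  9.56486563e+01] dx,dy -0.00011465329137757296 0.00048450113334497143
```

To row units: 0.034 m is 0.0567, 0.03 m is 0.05.

```bash
echo '[[0,0.0008,0.0133,0,0,0],[0,0.0008,0.0267,0,0,0],[0,0.0008,0.04,0,0,0],[0,0.0008,0.05,0,0,0],[0,0.0008,0.0567,0,0,0]]' | python3 inch.py
echo '[[0,0,0.0017,0,0,0],[0,0,0.0033,0,0,0],[0,0,0.005,0,0,0],[0,0,0.005,0,0,0]]' | python3 inch.py
```

```text
t: 18.8
tcp_pos: [0.5881, -0.2177, 0.1421]
tool_rot: [-180.0, -0.0, 95.6]
contact_force: [-0.6, 0.3, -2.2]
width: 0.0272
grip_force: 60.0
t: 19.2
tcp_pos: [0.5882, -0.2178, 0.1399]
tool_rot: [180.0, 0.0, 95.7]
contact_force: [-0.0, -0.0, -2.0]
width: 0.0274
grip_force: 60.0
```

```bash
echo '[[0,0,0.0012,0,0,0],[0,0,0.0025,0,0,0],[0,0,0.0025,0,0,0],[0,0,0.0025,0,0,0]]' | python3 inch.py
echo '[[0,0,0,0,0,0],[0,0,0,0,0,0],[0,0,0,0,0,0],[0,0,0,0,0,0],[0,0,0,0,0,0]]' | python3 inch.py 0.085
echo '[[0,0,0,0,0,0],[0,0,0,0,0,0],[0,0,0,0,0,0]]' | python3 inch.py
echo '[[0,0,-0.0333,0,0,0],[0,0,-0.0667,0,0,0],[0,0,-0.1167,0,0,0],[0,0,-0.1667,0,0,0],[0,0,-0.2333,0,0,0]]' | python3 inch.py
echo '[[-0.05,0,-0.0333,0,0,0],[-0.1,0,-0.0333,0,0,0],[-0.15,0,-0.0333,0,0,0],[-0.1667,0,-0.0333,0,0,0],[-0.1667,0,-0.0333,0,0,0]]' | python3 inch.py
python3 - <<'E'
from workcell import env, eyes, monitor, finish_job
import cv2,numpy as np
s=eyes.capture("scene")["image"][...,::-1];d=eyes.capture("side")["image"][...,::-1]
t=lambda i,x,y,w,h:cv2.resize(i[y:y+h,x:x+w],(400,300),interpolation=cv2.INTER_CUBIC)
cv2.imwrite("pics/c6.png",np.vstack([np.hstack([t(s,120,230,160,120),t(s,350,165,80,60)]),np.hstack([t(d,240,95,120,90),t(d,155,250,80,60)])]))
E
```

```text
t: 19.6
tcp_pos: [0.5882, -0.2178, 0.1383]
tool_rot: [-180.0, -0.0, 95.6]
contact_force: [-0.7, -0.1, -1.9]
width: 0.0275
grip_force: 60.0
t: 20.1
tcp_pos: [0.5882, -0.2178, 0.1383]
tool_rot: [180.0, -0.0, 95.7]
contact_force: [-1.1, 0.2, 0.4]
width: 0.0848
grip_force: 0.0
t: 20.4
tcp_pos: [0.5882, -0.2178, 0.1383]
tool_rot: [-180.0, -0.0, 95.6]
contact_force: [0.0, 0.2, -0.1]
width: 0.0852
grip_force: 0.0
t: 20.9
tcp_pos: [0.5875, -0.2176, 0.2785]
tool_rot: [-179.9, -0.1, 95.7]
contact_force: [0.2, 0.0, -0.3]
width: 0.0853
grip_force: 0.0
t: 21.4
tcp_pos: [0.5977, -0.3186, 0.2977]
tool_rot: [-180.0, -0.0, 95.5]
contact_force: [0.1, 0.2, 0.1]
width: 0.0851
grip_force: 0.0
```

View pics/c6.png

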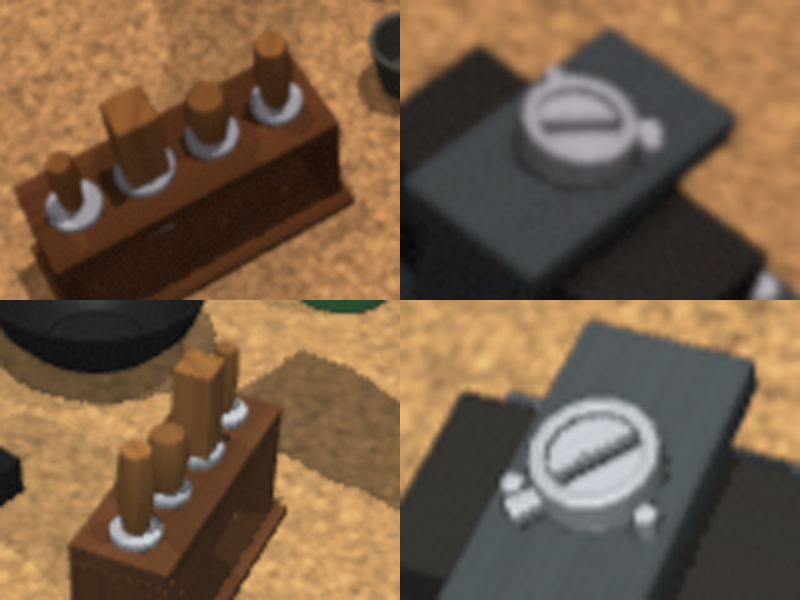

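The driver hangs exactly as it did at the start, with its handle top at (131,107) in the crop. The screw's lug rests against the stop pin, and the other tools haven't moved. Handing in.

```bash
python3 -c "
from workcell import env, eyes, monitor, finish_job;print(finish_job())"
```

```text
the job is handed in; nothing more can be done
None
```

The clamp screw is turned home with its lug against the stop pin, the screwdriver hangs back in its original hole, and I've handed the job in; the hand-in call gave no verdict.

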